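# Sweep the pocket things into the hall tray

## Task

Tidy the hall bench: with the closed fingertips gently sweep the black car key, the blue door tag and the red mint tin along the bench top, in through the open side of the dark wooden tray and on until each one lies flat on the green felt at the back of the tray. Only push them along: never pinch one between the fingers, press hard on it, lift it off the bench or turn it over. Leave the shoe-polish tin, the shoe brush and the spray bottle standing where they are, and finish with the hand clear of everything.

Things in the scene. Friction and masses are not known exactly. Their poses are not given: they have to be found in the camera images.
- tray: Dark wooden three-sided tray, fixed. Inside 240 mm wide (x), 150 mm deep (y); walls 10 mm thick, 32 mm high at the back (+y) and both sides (+x, -x). The -y side is open, with no sill: bench and floor are level, things slide straight in. Origin: centre of the inside at bench height; mouth at y = -75 mm, face of the back wall at y = +75 mm.
- felt_centre (a point): Centre of the green felt, at bench height (tray y = +25 mm); axes as the tray's. The felt covers the full width of the floor and its back 100 mm (tray y = -25 to +75 mm), level with the bench and as slippery; the front 50 mm of the floor is white.
- mouth (a point): Middle of the tray's open side, at bench height; things enter along the tray's +y.
- car_key: Black car key remote, a rounded block 62 (x) x 36 (y) x 14 mm high, about 60 g, loose, lying flat. Origin at the centre of its underside, z up.
- door_tag: Blue round door-entry tag, 38 mm across and 12 mm high, about 30 g, loose, lying flat. Origin at the centre of its underside, z up.
- mint_tin: Red closed mint tin with a white panel on its lid, 60 (x) x 46 (y) x 16 mm high, about 70 g, loose, lying flat. Origin at the centre of its underside, z up.
- polish_tin: Bystander: round shoe-polish tin, dark with a brass lid, 70 mm across, 26 mm high. Origin at the centre of its underside.
- shoe_brush: Bystander: shoe brush with a wooden back and black bristles down, 160 (x) x 52 (y) x 38 mm high. Origin at the centre of its underside.
- spray: Bystander: white spray bottle with a grey cap, 48 mm across, 110 mm high, upright. Origin at the centre of its underside.
Not all that is in view belongs to the job. Of the things shaped like the door_tag, the blue one is meant. There is more than one size of the mint_tin; the job needs the larger.

How it is judged:
By the outcome, as a careful person would: the job done as asked, in the order asked, and still so for the second after the job is handed in, with the robot touching nothing.
It also fails if it takes over 69 s, if anything falls off the work surface, if the arm or the gripper's body presses on something with over 40 N, if the wrist force passes 120 N, or if a joint passes its speed limit or range.

## Robot

A 6-joint arm with a two-finger parallel gripper is mounted at the origin on the work surface. World frame = base frame: x ahead of the robot, y to its left, z up, the work surface at z = 0. Lengths are in m, angles in degrees, forces in N, time in s.
With the tool pointing down it reaches from about 0.3 to 0.75 m from the base axis. Payload 8.5 kg.
Tool frame: the origin (TCP) lies at the very end of the fingers, on their centre line; the grasp point (between the pads) lies env.pinch_z behind it (env.pinch_z is the distance from the TCP to the grasp point, in m); z points along the fingers, y is the line along which they close (so a half turn about z gives the same grasp; the last joint's range is limited). The gripper opens to 85 mm and grips with 20 to 120 N. Pads are 22 mm wide; open, the fingers measure 114 mm over their backs; the gripper's body (76 mm by 85 mm) begins 54 mm behind the grasp point. The pads swing forward as they close: fully open they stand 13 mm farther back than shut.
Start: joints at [64.211, 21.807, 74.336, -0, 83.858, -12.336], TCP at [0.128, 0.535, 0.231] pointing down, gripper open.
Joint ranges: [-178.18, 178.18], [-50.72, 133.34], [12.68, 142.11], [-81.47, 261.47], [9.98, 163.14], [-165.26, 165.26]. Speed limits (degrees/s): [136.94, 136.94, 180, 180, 180, 180].

## Interface

Orientations are given as a 3x3 rotation matrix whose columns are the frame's x, y, z axes.
In Python, from rig import telemetry, get_image, env gives the robot as it stands. The module is installed in compiled form; this text tells all that it offers.
- The arm moves only by the tool apply_moves, never from a script. Its argument "series" is a list of rows, each a list of 7 numbers: the shift along the tool's x, y, z in mm, then the turn, a rotation vector about the tool's x, y, z in degrees, then the opening, from 0 (shut) to 1 (fully open). A call has 1 to 12 rows; each row shifts and turns the commanded pose from where the row before left it, along the tool's axes as they then stand; what a row does not reach is not made up. A row lasts 1/8 s, in which the tool goes at most 62.5 mm and 10.7 degrees, less where a joint would pass 70% of its speed; a pose out of reach is approached as far as the arm can. A call with a gripper value outside its range is refused whole. The fingers move at their own pace and stop on an object; "grip_force" is the grip in N (left out, the last holds). Time passes only in rows, so rows that do not move let the fingers close. It gives the time, the measured TCP pose, the force, the opening and the grip force at its end, in the units of the state.
- telemetry.observe(): the state, without advancing time (a new reading comes with each control period).
- get_image(name): name is "scene" or "top" or "wrist"; returns a dict with "frame" (420x560x3 uint8, red, green, blue), "z_map" (420x560 float32, m along the optical axis (not along the pixel's ray), 0 where there is no reading), "vertical_fov" (degrees; the focal length in pixels is half the picture's height over the tangent of half this angle, whatever the lens; pixels are square), "cx", "cy" (the principal point, pixels), "dist" ([k1, k2, p1, p2, k3] as OpenCV has them; the pictures are not rectified), "eye" and "attitude" of the camera in the world; the wrist camera has in their place "mount" (4x4, takes a point from camera to tool coordinates, whose origin is the TCP and whose axes are the flange's). Camera axes: x right, y up, looking along -z (the intrinsics and any distortion apply to the point x, -y, -z); pixel columns grow to the right and rows downward; lengths in m; the calibration is good to about 2 mm. A picture is of the moment at which its call begins: read the wrist's pose just before it.
- env.close_job(): hands the job in; it is judged then, once.
The state is a dict: "time_s": time; "q": joint angles; "qvel": joint speeds; "joint_efforts": joint torques, N m; "position": TCP position; "tool_rot": TCP orientation; "ft_force": force on the tool from outside, world axes, zero at the start; "wrist_torque": the same for the moment, N m; "grip_width": finger opening in m; "gripper_force": force on a finger pad.
Only numpy, scipy, OpenCV 4.12 (cv2) and the standard library are available. Lean on these libraries where they do the work, as an engineer would, in place of code of your own. Each camera call takes 0.05 s, during which the arm holds its last target. There are 200 camera calls.

## Working session

There is one attempt and no reset: what is moved stays moved. The work goes in short steps, Python scripts to look and compute and a tool call to move; the robot and the scene stay as the last step left them, time stands still between calls to the robot, and variables do not carry over. Pictures are saved under pics/ and viewed, at most 10 in all, crops included, and the job is handed in when it is done.

Besides the shell and the picture viewer there is one more tool, called after ">>>" in YAML: its name, and indented under it one key for each argument. apply_moves: Moves the arm, as the interface text tells. Its arguments: {"type":"object","properties":{"series":{"type":"array"},"grip_force":{"type":"number"}},"required":["series"]}

```bash
mkdir -p pics; cat > h.py <<'E'
import numpy as np, cv2
from rig import telemetry, get_image, env
def K(im):
    f=im["frame"].shape[0]/2/np.tan(np.radians(im["vertical_fov"])/2)
    return np.array([[f,0,im["cx"]],[0,f,im["cy"]],[0,0,1.]])
def pose(im):
    if "mount" in im:
        s=im["_s"]; T=np.eye(4); T[:3,:3]=s["tool_rot"]; T[:3,3]=s["position"]
        M=T@np.array(im["mount"]); return M[:3,:3],M[:3,3]
    return np.array(im["attitude"]),np.array(im["eye"])
def grab(n):
    s=telemetry.observe(); im=get_image(n); im["_s"]=s; return im
def ray(im,uv,z=0.):
    p=cv2.undistortPoints(np.array(uv,float).reshape(-1,1,2),K(im),np.array(im["dist"],float)).reshape(-1,2)
    R,e=pose(im); d=np.c_[p[:,0],-p[:,1],-np.ones(len(p))]@R.T
    return e+d*((z-e[2])/d[:,2])[:,None]
def save(im,n): cv2.imwrite("pics/"+n,cv2.cvtColor(im["frame"],cv2.COLOR_RGB2BGR))
E
python3 - <<'E'
from h import *
import pickle
for n in("top","scene"):
    im=grab(n); save(im,n+"0.png"); pickle.dump(im,open(n+"0.pkl","wb")); print(n,pose(im),im["vertical_fov"],im["dist"])
s=telemetry.observe(); print(s["position"],s["tool_rot"],s["time_s"],env.pinch_z)
E
```

```text
top (array([[-0.00554994,  0.98438451, -0.17594413],
       [-0.99969348, -0.00970704, -0.02277552],
       [-0.02412776,  0.17576379,  0.98413665]]), array([ 0.34756147, -0.03678192,  1.01136099])) 47.689755650503216 [-0.09359736  0.          0.          0.          0.        ]
scene (array([[ 0.86063273, -0.42579735,  0.27929898],
       [ 0.50903449,  0.73440822, -0.4489192 ],
       [-0.01397086,  0.52852737,  0.84880129]]), array([ 0.75270776, -0.43529959,  0.74914362])) 55.82927668957314 [-0.01041521  0.          0.          0.          0.        ]
[0.12784167 0.5346644  0.23075892] [[-9.72565136e-01  2.32630019e-01 -5.75583379e-04]
 [ 2.32630567e-01  9.72564410e-01 -1.21939978e-03]
 [ 2.76122917e-04 -1.31984400e-03 -9.99999091e-01]] 0.1 0.0187
```

View pics/top0.png

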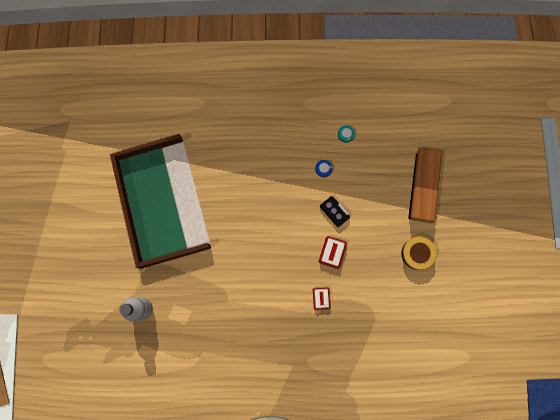

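View pics/scene0.png

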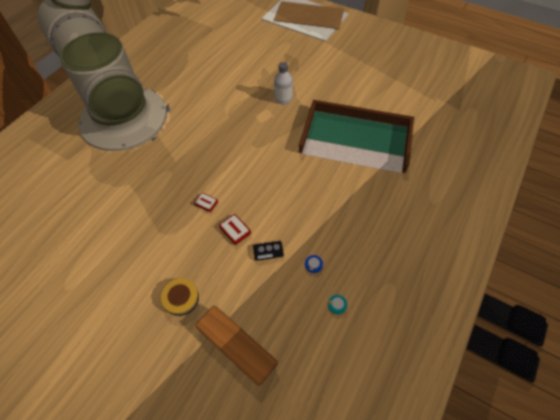

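Top view: the tray opens toward the right of the picture (world -y), with corners near (111,155), (180,137), (210,246), (138,267). Candidates:
- **Tags:** blue (324,168) and teal (346,133). Blue is meant.
- **Tins:** large red (333,252) and small red (321,298). The large one is meant.
- **Key:** black (335,211), the only one.

Next I'll measure these and check the choice in one crop.

```bash
python3 - <<'E'
from h import *
import pickle
im=pickle.load(open("top0.pkl","rb")); f=im["frame"]
hsv=cv2.cvtColor(f,cv2.COLOR_RGB2HSV)
def comps(m,z,box,name,amin=30):
    x0,y0,x1,y1=box; mm=np.zeros_like(m); mm[y0:y1,x0:x1]=m[y0:y1,x0:x1]
    for c in cv2.findContours(mm,cv2.RETR_EXTERNAL,cv2.CHAIN_APPROX_NONE)[0]:
        if cv2.contourArea(c)<amin: continue
        p=ray(im,c.reshape(-1,2),z)[:,:2]
        r=cv2.minAreaRect((p*1000).astype(np.float32))
        print(name,"c",np.round(r[0]),"size",np.round(r[1]),"ang",round(r[2],1),"px",c.reshape(-1,2).mean(0).round())
box=(300,110,370,330)
comps(cv2.inRange(hsv,(0,0,0),(179,255,50)),.014,box,"key")
comps(cv2.inRange(hsv,(100,120,50),(125,255,255)),.012,box,"blue")
comps(cv2.inRange(hsv,(80,120,50),(99,255,255)),.012,box,"teal")
comps(cv2.inRange(hsv,(0,150,60),(5,255,255))|cv2.inRange(hsv,(172,150,60),(179,255,255)),.016,box,"tin")
comps(cv2.inRange(hsv,(65,80,20),(95,255,255)),0,(90,120,230,280),"felt",500)
comps(cv2.inRange(hsv,(0,0,110),(179,60,255)),0,(150,120,230,280),"white",500)
print("tray wall top corners",ray(im,[(111,155),(180,136),(210,246),(138,267)],.032).round(3)[:,:2].tolist())
print("spray base~",ray(im,[(136,309)],.11).round(3),"brush",ray(im,[(418,148),(442,150),(433,222),(409,217)],.038).round(3)[:,:2].tolist(),"polish",ray(im,[(419,252)],.026).round(3))
cv2.imwrite("pics/crop0.png",cv2.resize(cv2.cvtColor(f[100:330,270:460],cv2.COLOR_RGB2BGR),None,fx=2.5,fy=2.5,interpolation=2))
E
```

```text
key c [ 534. -139.] size [60. 36.] ang 39.1 px [334. 211.]
blue c [ 630. -119.] size [36. 36.] ang 44.9 px [324. 168.]
teal c [ 708. -170.] size [35. 37.] ang 45.3 px [346. 133.]
tin c [ 350. -107.] size [33. 43.] ang 89.5 px [321. 298.]
tin c [ 446. -133.] size [46. 59.] ang 71.5 px [332. 252.]
felt c [558. 259.] size [234.  99.] ang 15.9 px [152. 204.]
white c [577. 186.] size [238.  50.] ang 15.9 px [185. 196.]
tray wall top corners [[0.66, 0.346], [0.701, 0.194], [0.459, 0.123], [0.416, 0.274]]
spray base~ [[0.331 0.25  0.11 ]] brush [[0.665, -0.32], [0.66, -0.372], [0.504, -0.342], [0.515, -0.292]] polish [[ 0.443 -0.312  0.026]]
```

View pics/crop0.png

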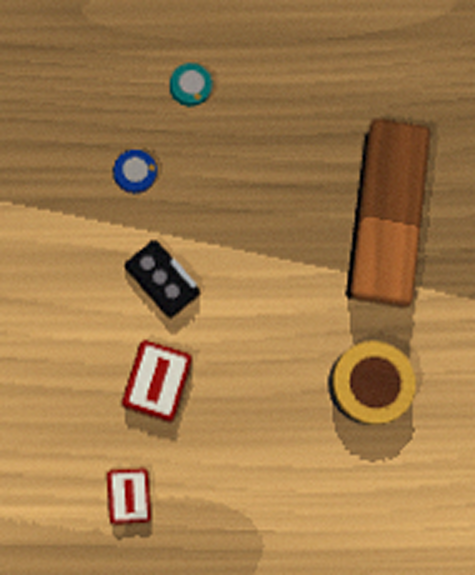

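The crop confirms the choice: blue tag upper left with the teal one above it, large tin in the middle and the small one at the bottom, black key between. The tray's +y points at about 106° in the world, with the mouth at about (0.585, 0.163). I'll close the fingers, square the tool and go out.

>>> apply_moves:
  series:
    - [0,0,0,0,0,-6.7,0]
    - [0,0,0,0,0,-6.7,0]
    - [-47,-21,0,0,0,0,0]
    - [-47,-21,0,0,0,0,0]
    - [-47,-21,0,0,0,0,0]
    - [-47,-21,0,0,0,0,0]
    - [-47,-21,0,0,0,0,0]
    - [-47,-21,0,0,0,0,0]
    - [-47,-21,0,0,0,0,0]
    - [-6,-50,0,0,0,0,0]
    - [-6,-50,0,0,0,0,0]
    - [-6,-50,0,0,0,0,0]

```text
time_s: 1.6
position: [0.4746, 0.236, 0.2309]
tool_rot: [[-1.0, 0.001, -0.001], [0.001, 1.0, -0.0], [0.001, -0.0, -1.0]]
ft_force: [1.2, 0.1, 0.7]
grip_width: 0.0001
gripper_force: 0.0
```

```bash
cat > look.py <<'E'
from h import *
import sys
M=np.array([585,163.]);a=np.radians(15.9);T=np.array([[np.cos(a),np.sin(a)],[-np.sin(a),np.cos(a)]])
def look(cam="top",name=None):
    im=grab(cam); 
    if name: save(im,name)
    hsv=cv2.cvtColor(im["frame"],cv2.COLOR_RGB2HSV)
    s=im["_s"]; p=s["position"]*1000 if isinstance(s["position"],np.ndarray) else np.array(s["position"])*1000
    R=np.array(s["tool_rot"])
    print("t",round(s["time_s"],2),"tcp",p.round(1),"yaw(tool y)",round(np.degrees(np.arctan2(R[1,1],R[0,1])),2),"F",np.round(s["ft_force"],1),"w",round(s["grip_width"],4))
    def comps(m,z,name,amin,amax):
        for c in cv2.findContours(m,cv2.RETR_EXTERNAL,cv2.CHAIN_APPROX_NONE)[0]:
            if cv2.contourArea(c)<20: continue
            q=ray(im,c.reshape(-1,2),z)[:,:2]*1000
            r=cv2.minAreaRect(q.astype(np.float32)); w,h=r[1]; ang=r[2] if w>h else r[2]+90
            if not(amin<max(w,h)<amax and min(w,h)>15): continue
            c0=np.array(r[0])
            if not(250<c0[0]<760 and -420<c0[1]<400): continue
            print(name,"xy",c0.round(),"size",np.round(sorted(r[1])),"long-axis",round((ang+90)%180-90),"| tray u,v",(T@(c0-M)).round(),"vmin",round((T@(q-M).T)[1].min()))
    comps(cv2.inRange(hsv,(0,0,0),(179,255,50)),.014,"key",30,75)
    comps(cv2.inRange(hsv,(100,120,50),(125,255,255)),.012,"blue",20,48)
    comps(cv2.inRange(hsv,(80,150,80),(98,255,255)),.012,"teal",20,48)
    comps(cv2.inRange(hsv,(0,150,60),(5,255,255))|cv2.inRange(hsv,(172,150,60),(179,255,255)),.016,"tin",25,75)
look(*sys.argv[1:])
E
python3 look.py
```

```text
t 1.6 tcp [474.6 236.  230.9] yaw(tool y) 89.95 F [1.2 0.1 0.7] w 0.0001
key xy [ 533. -139.] size [36. 60.] long-axis 38 | tray u,v [-133. -276.] vmin -303
blue xy [ 630. -119.] size [36. 36.] long-axis -20 | tray u,v [ -33. -283.] vmin -301
teal xy [ 709. -169.] size [33. 33.] long-axis 89 | tray u,v [  28. -354.] vmin -372
tin xy [ 447. -133.] size [45. 58.] long-axis -19 | tray u,v [-214. -247.] vmin -278
```

>>> apply_moves:
  series:
    - [-6,-50,0,0,0,0,0]
    - [-6,-50,0,0,0,0,0]
    - [-6,-50,0,0,0,0,0]
    - [-6,-50,0,0,0,0,0]
    - [-6,-50,0,0,0,0,0]
    - [-6,-50,0,0,0,0,0]
    - [-6,-50,0,0,0,0,0]
    - [-6,-50,0,0,0,0,0]
    - [-4,-51,0,0,0,0,0]
    - [0,0,57,0,0,0,0]
    - [0,0,57,0,0,0,0]
    - [0,0,57,0,0,0,0]

```text
time_s: 3.15
position: [0.526, -0.2135, 0.0585]
tool_rot: [[-1.0, 0.001, -0.0], [0.001, 1.0, 0.0], [0.0, 0.0, -1.0]]
ft_force: [0.6, -0.6, -1.4]
grip_width: -0.0
gripper_force: 0.0
```

```bash
python3 look.py wrist wr1.png
```

```text
t 3.15 tcp [ 526.  -213.5   58.5] yaw(tool y) 89.93 F [ 0.6 -0.6 -1.4] w -0.0
key xy [ 530. -144.] size [34. 59.] long-axis 39 | tray u,v [-137. -280.] vmin -306
tin xy [ 446. -138.] size [43. 56.] long-axis -18 | tray u,v [-216. -251.] vmin -284
```

View pics/wr1.png

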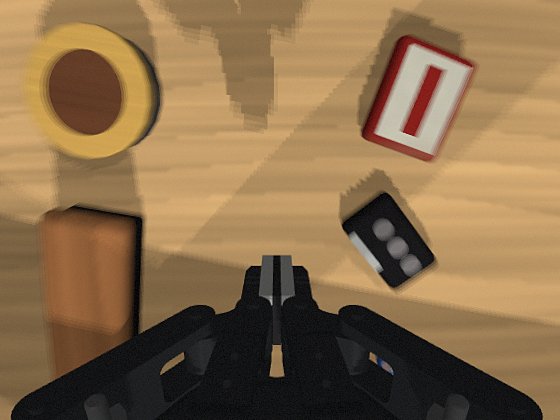

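The wrist view shows the closed fingertips at (277,262), the key at (390,240) and the large tin at (420,98), with nothing between fingers and key. Lowering and starting the key push.

>>> apply_moves:
  series:
    - [0,0,27,0,0,0,0]
    - [0,0,27,0,0,0,0]
    - [0,10,0,0,0,0,0]
    - [0,10,0,0,0,0,0]
    - [0,10,0,0,0,0,0]
    - [0,10,0,0,0,0,0]
    - [0,10,0,0,0,0,0]
    - [0,10,0,0,0,0,0]
    - [0,10,0,0,0,0,0]
    - [0,10,0,0,0,0,0]
    - [0,10,0,0,0,0,0]
    - [0,10,0,0,0,0,0]

```text
time_s: 4.7
position: [0.5271, -0.1137, 0.0074]
tool_rot: [[-1.0, 0.001, 0.002], [0.001, 1.0, -0.002], [-0.002, -0.002, -1.0]]
ft_force: [-1.8, -4.1, 5.8]
grip_width: -0.0002
gripper_force: 4.5
```

```bash
python3 look.py; python3 look.py wrist wr2.png
```

```text
t 4.7 tcp [ 527.1 -113.7    7.4] yaw(tool y) 89.96 F [-1.8 -4.1  5.8] w -0.0002
teal xy [ 709. -169.] size [33. 33.] long-axis 89 | tray u,v [  28. -354.] vmin -372
t 4.75 tcp [ 527.  -112.7    7.4] yaw(tool y) 89.99 F [-1.2 -2.8  7.1] w 0.0001
tin xy [ 447. -133.] size [45. 58.] long-axis -18 | tray u,v [-214. -247.] vmin -280
```

View pics/wr2.png

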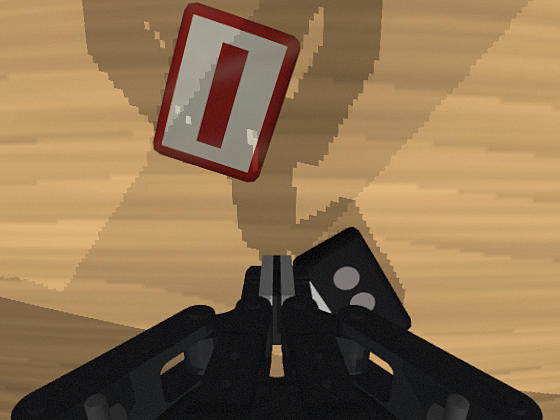

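The tip is against the key at (300,270), which is still angled. The upward force of about 6 N, with z 3 mm above command, needs checking. I'll back off and read it again.

>>> apply_moves:
  series:
    - [0,-15,0,0,0,0,0]
    - [0,-20,0,0,0,0,0]
    - [0,0,0,0,0,0,0]

```text
time_s: 5.18
position: [0.5263, -0.1501, 0.0061]
tool_rot: [[-1.0, 0.003, 0.0], [0.003, 1.0, -0.0], [-0.0, -0.0, -1.0]]
ft_force: [-0.4, 0.3, 0.4]
grip_width: -0.0
gripper_force: 0.0
```

```bash
python3 look.py; python3 look.py wrist
```

```text
t 5.17 tcp [ 526.3 -150.1    6.1] yaw(tool y) 89.81 F [-0.4  0.3  0.4] w -0.0
key xy [557. -59.] size [21. 40.] long-axis -27 | tray u,v [ -88. -206.] vmin -227
teal xy [ 709. -169.] size [33. 33.] long-axis 89 | tray u,v [  28. -354.] vmin -372
t 5.22 tcp [ 526.1 -149.3    6.1] yaw(tool y) 89.84 F [ 1.   1.2 -0. ] w 0.0002
tin xy [ 447. -133.] size [45. 58.] long-axis -18 | tray u,v [-214. -247.] vmin -280
```

>>> apply_moves:
  series:
    - [0,-35,0,0,0,0,0]
    - [0,-30,3,0,0,0,0]
    - [0,0,0,0,0,0,0]

```text
time_s: 5.65
position: [0.5261, -0.2147, 0.003]
tool_rot: [[-1.0, 0.003, -0.0], [0.003, 1.0, -0.0], [0.0, -0.0, -1.0]]
ft_force: [0.2, 0.2, 0.3]
grip_width: 0.0001
gripper_force: 0.0
```

```bash
python3 look.py; python3 look.py scene
```

```text
t 5.65 tcp [ 526.1 -214.7    3. ] yaw(tool y) 89.83 F [0.2 0.2 0.3] w 0.0001
blue xy [ 630. -119.] size [36. 36.] long-axis -45 | tray u,v [ -34. -283.] vmin -301
teal xy [ 709. -169.] size [33. 33.] long-axis 89 | tray u,v [  28. -354.] vmin -372
t 5.7 tcp [ 525.9 -213.4    3. ] yaw(tool y) 89.88 F [-0.5  1.   0.5] w -0.0002
key xy [542. -81.] size [32. 55.] long-axis 30 | tray u,v [-108. -223.] vmin -242
blue xy [ 631. -121.] size [33. 33.] long-axis -60 | tray u,v [ -33. -286.] vmin -304
teal xy [ 715. -174.] size [23. 33.] long-axis 64 | tray u,v [  33. -360.] vmin -373
```

>>> apply_moves:
  series:
    - [4,30,0,0,0,0,0]
    - [0,30,0,0,0,0,0]
    - [0,20,0,0,0,0,0]
    - [0,10,0,0,0,0,0]
    - [0,10,0,0,0,0,0]
    - [0,10,0,0,0,0,0]
    - [0,10,0,0,0,0,0]
    - [0,10,0,0,0,0,0]
    - [0,10,0,0,0,0,0]
    - [0,10,0,0,0,0,0]
    - [0,10,0,0,0,0,0]

```text
time_s: 7.12
position: [0.5224, -0.0528, 0.0033]
tool_rot: [[-1.0, 0.001, 0.0], [0.001, 1.0, 0.0], [-0.0, 0.0, -1.0]]
ft_force: [0.1, -1.1, 0.3]
grip_width: -0.0006
gripper_force: 0.1
```

```bash
python3 look.py; python3 look.py scene sc3.png
```

```text
t 7.12 tcp [522.4 -52.8   3.3] yaw(tool y) 89.95 F [ 0.1 -1.1  0.3] w -0.0006
blue xy [ 639. -116.] size [17. 35.] long-axis -73 | tray u,v [ -25. -284.] vmin -301
teal xy [ 709. -169.] size [33. 33.] long-axis 89 | tray u,v [  28. -354.] vmin -372
tin xy [ 446. -133.] size [45. 59.] long-axis -18 | tray u,v [-214. -247.] vmin -278
t 7.17 tcp [522.2 -51.8   3.3] yaw(tool y) 89.99 F [ 0.3  1.1 -0.3] w 0.0002
key xy [561. -41.] size [32. 59.] long-axis -35 | tray u,v [ -79. -189.] vmin -220
blue xy [ 631. -121.] size [33. 33.] long-axis -60 | tray u,v [ -33. -286.] vmin -304
teal xy [ 715. -174.] size [24. 33.] long-axis 60 | tray u,v [  33. -360.] vmin -374
tin xy [ 455. -150.] size [36. 66.] long-axis 19 | tray u,v [-211. -266.] vmin -283
```

View pics/sc3.png

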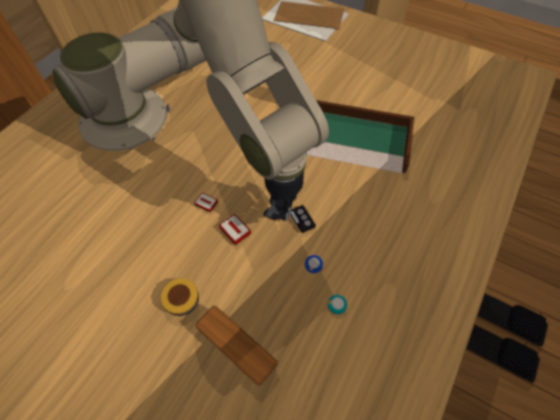

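The key has turned past square: its long axis is now -35°, at scene pixel (303,218). I'll back off and push on its other half.

>>> apply_moves:
  series:
    - [0,-28,0,0,0,0,0]
    - [0,-28,0,0,0,0,0]
    - [-45,0,0,0,0,0,0]
    - [0,14,0,0,0,0,0]
    - [0,10,0,0,0,0,0]
    - [0,10,0,0,0,0,0]
    - [0,10,0,0,0,0,0]
    - [0,10,0,0,0,0,0]
    - [0,10,0,0,0,0,0]
    - [0,10,0,0,0,0,0]
    - [0,10,0,0,0,0,0]

```text
time_s: 8.6
position: [0.5674, -0.0248, 0.0033]
tool_rot: [[-1.0, 0.001, -0.0], [0.001, 1.0, 0.0], [0.0, 0.0, -1.0]]
ft_force: [0.4, -0.6, 0.6]
grip_width: 0.0003
gripper_force: 0.2
```

```bash
python3 look.py scene
```

```text
t 8.6 tcp [567.4 -24.8   3.3] yaw(tool y) 89.95 F [ 0.4 -0.6  0.6] w 0.0003
blue xy [ 631. -121.] size [33. 33.] long-axis -60 | tray u,v [ -33. -286.] vmin -304
teal xy [ 716. -178.] size [16. 29.] long-axis 38 | tray u,v [  33. -364.] vmin -371
tin xy [ 455. -150.] size [36. 66.] long-axis 19 | tray u,v [-211. -266.] vmin -283
```

>>> apply_moves:
  series:
    - [0,-40,0,0,0,0,0]
    - [0,0,0,0,0,0,0]

```text
time_s: 8.9
position: [0.5676, -0.0672, 0.0033]
tool_rot: [[-1.0, 0.003, 0.0], [0.003, 1.0, -0.0], [-0.0, -0.0, -1.0]]
ft_force: [0.2, 0.6, 0.3]
grip_width: 0.0003
gripper_force: 0.0
```

```bash
for c in scene top wrist; do python3 look.py $c a_$c.png | grep -v -e teal -e blue -e tin; done; python3 -c "
import cv2,numpy as np
a=[cv2.imread(f'pics/a_{c}.png')[:, :400] if c!='wrist' else cv2.imread(f'pics/a_{c}.png')[:,160:] for c in('top','wrist')]
cv2.imwrite('pics/a.png',np.hstack(a))"
```

```text
t 8.9 tcp [567.6 -67.2   3.3] yaw(tool y) 89.81 F [0.2 0.6 0.3] w 0.0003
t 8.95 tcp [567.3 -66.1   3.2] yaw(tool y) 89.85 F [0.5 0.  0.1] w 0.0002
t 9.0 tcp [567.2 -65.4   3.2] yaw(tool y) 89.9 F [0.2 0.3 0.1] w -0.0002
key xy [546.   3.] size [37. 63.] long-axis 12 | tray u,v [ -82. -143.] vmin -163
```

View pics/a.png

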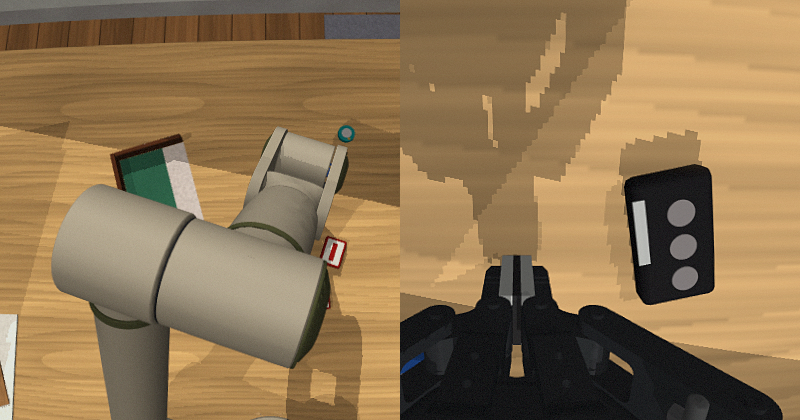

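The wrist view shows the key nearly square, at world (546,3) with its long axis at 12°. I'll push straight along +y, just left of its centre.

>>> apply_moves:
  series:
    - [24,20,0,0,0,0,0]
    - [0,10,0,0,0,0,0]
    - [0,10,0,0,0,0,0]
    - [0,10,0,0,0,0,0]
    - [0,10,0,0,0,0,0]
    - [0,10,0,0,0,0,0]
    - [0,10,0,0,0,0,0]
    - [0,10,0,0,0,0,0]
    - [0,10,0,0,0,0,0]
    - [0,10,0,0,0,0,0]
    - [0,-35,0,0,0,0,0]
    - [0,0,0,0,0,0,0]

```text
time_s: 10.55
position: [0.5437, 0.0085, 0.0033]
tool_rot: [[-1.0, 0.003, 0.0], [0.003, 1.0, -0.0], [-0.0, -0.0, -1.0]]
ft_force: [0.8, 1.3, 0.1]
grip_width: 0.0003
gripper_force: 0.0
```

```bash
python3 look.py wrist a2.png
```

```text
t 10.55 tcp [543.7   8.5   3.3] yaw(tool y) 89.84 F [0.8 1.3 0.1] w 0.0003
```

```bash
sed -i 's/comps(cv2.inRange(hsv,(0,0,0),(179,255,50)),.014,"key",30,75)/for th in (20,28,36,44,50):\n        comps(cv2.inRange(hsv,(0,0,0),(179,255,th)),.014,"key%d"%th,30,75)/' look.py
python3 look.py wrist; python3 - <<'E'
import cv2
v=cv2.cvtColor(cv2.imread('pics/a2.png'),cv2.COLOR_BGR2HSV)[:,:,2]
for r in range(150,331,20): print(r,v[r,290:560:12])
E
```

```text
t 10.6 tcp [543.5   9.3   3.3] yaw(tool y) 89.86 F [ 0.3 -0.  -0.2] w 0.0
key20 xy [619. 132.] size [17. 41.] long-axis 43 | tray u,v [ 24. -39.] vmin -50
key20 xy [600.  57.] size [21. 37.] long-axis 61 | tray u,v [ -15. -106.] vmin -124
key20 xy [601. -42.] size [18. 33.] long-axis -46 | tray u,v [ -41. -201.] vmin -213
150 [151 157 157 158 204 206 203 205 206 204 205 205 205 204 206 207 201 203
 205 203 203 202 206]
170 [149 150 149 204 183 181 183 182 182 184 185 184 182 184 181 186 186 184
 185 184 185 185 204]
190 [155 208 210 207 207 211 210 209 209 208 210 206 210 208 208 208 206 205
 203 208 205 204 205]
210 [144 197 194 196 197 194 197 197 199 147 146 144 137 195 195 195 191 193
 193 188 190 190 219]
230 [134 179 178 179 179 181 181 183 127 134 131 131 132 134 134 182 177 182
 180 181 199 201 201]
250 [140 193 191 193 189 192 192 201 124   0  16  24  20  23  11 199 196 197
 199 199 199 198 210]
270 [ 86  22 194 194 193 197 194 123 125   4 181  24  29  27  25  29 197 197
 196 197 195 190 215]
290 [ 86  19 186 187 186 185 115 116  11 172  25  29 118 122  29 184 183 182
 181 175 174 169 203]
310 [ 22  18  21 201 161  18  17  13 178  25  41 120 119  27 201 201 202 199
 196 195 192 193 210]
330 [ 18  21  30  25  19  29  20  21  17  19 135  24  29 193 194 195 192 187
 190 190 193 189 205]
```

```bash
python3 - <<'E'
import cv2,numpy as np
g=None
for n in("wr1","a_wrist","wr2"):
    v=cv2.cvtColor(cv2.imread(f'pics/{n}.png'),cv2.COLOR_BGR2HSV)[:,:,2]<60
    g=v if g is None else g&v
g[:240]=0
cv2.imwrite('grip.png',cv2.dilate(g.astype(np.uint8)*255,np.ones((5,5))))
E
cat > key.py <<'E'
from h import *
M=np.array([585,163.]);a=np.radians(15.9);T=np.array([[np.cos(a),np.sin(a)],[-np.sin(a),np.cos(a)]])
im=grab("wrist");save(im,"k.png"); hsv=cv2.cvtColor(im["frame"],cv2.COLOR_RGB2HSV); G=cv2.imread('grip.png',0)
m=cv2.inRange(hsv,(0,0,0),(179,255,60))&~G
m=cv2.morphologyEx(m,cv2.MORPH_OPEN,np.ones((5,5)))
print("tcp",im["_s"]["position"],im["_s"]["ft_force"])
for c in cv2.findContours(m,cv2.RETR_EXTERNAL,cv2.CHAIN_APPROX_NONE)[0]:
    if cv2.contourArea(c)<400: continue
    q=ray(im,c.reshape(-1,2),.014)[:,:2]*1000
    r=cv2.minAreaRect(q.astype(np.float32)); w,h=r[1]; ang=r[2] if w>h else r[2]+90
    c0=np.array(r[0]); print("key?",c0.round(),np.round(r[1]),round((ang+90)%180-90),"px",c.reshape(-1,2).min(0),c.reshape(-1,2).max(0),"uv",(T@(c0-M)).round(),"vmin",((T@(q-M).T)[1].min()).round())
    e=cv2.approxPolyDP(q.astype(np.float32),5,True).reshape(-1,2); print(e.round().tolist())
E
python3 key.py
```

```text
tcp [0.54341375 0.00984049 0.00328758] [ 0.8132374   1.06916142 -0.64667417]
key? [547.  76.] [39. 47.] -19 px [369 234] [473 338] uv [-60. -73.] vmin -97.0
[[520.0, 65.0], [556.0, 53.0], [531.0, 71.0], [562.0, 63.0], [575.0, 87.0], [533.0, 99.0]]
```

The key is at about (556,72) and has turned to about -18°. Next push is right of its centre.

>>> apply_moves:
  series:
    - [-17,0,0,0,0,0,0]
    - [0,10,0,0,0,0,0]
    - [0,10,0,0,0,0,0]
    - [0,10,0,0,0,0,0]
    - [0,10,0,0,0,0,0]
    - [0,10,0,0,0,0,0]
    - [0,10,0,0,0,0,0]
    - [0,10,0,0,0,0,0]
    - [0,10,0,0,0,0,0]
    - [0,-35,0,0,0,0,0]
    - [0,0,0,0,0,0,0]

```text
time_s: 12.08
position: [0.5607, 0.0535, 0.0033]
tool_rot: [[-1.0, 0.003, 0.0], [0.003, 1.0, -0.0], [-0.0, -0.0, -1.0]]
ft_force: [0.3, 0.6, -0.9]
grip_width: -0.0001
gripper_force: 0.0
```

```bash
python3 key.py
```

```text
tcp [0.56067828 0.05345262 0.00330397] [ 0.34672067  0.63362178 -0.89678116]
key? [547. 120.] [63. 37.] 7 px [383 185] [467 316] uv [-48. -31.] vmin -52.0
[[516.0, 130.0], [519.0, 99.0], [579.0, 109.0], [575.0, 141.0]]
key? [462. 130.] [11. 18.] -75 px [454  29] [499  63] uv [-128.    2.] vmin -7.0
[[455.0, 137.0], [460.0, 121.0], [468.0, 123.0], [465.0, 139.0]]
```

>>> apply_moves:
  series:
    - [14,22,0,0,0,0,0]
    - [0,10,0,0,0,0,0]
    - [0,10,0,0,0,0,0]
    - [0,10,0,0,0,0,0]
    - [0,10,0,0,0,0,0]
    - [0,10,0,0,0,0,0]
    - [0,10,0,0,0,0,0]
    - [0,10,0,0,0,0,0]
    - [0,10,0,0,0,0,0]
    - [0,-35,0,0,0,0,0]
    - [0,0,0,0,0,0,0]

```text
time_s: 13.5
position: [0.5467, 0.1205, 0.0033]
tool_rot: [[-1.0, 0.003, -0.0], [0.003, 1.0, -0.0], [0.0, -0.0, -1.0]]
ft_force: [0.5, -0.4, 0.7]
grip_width: -0.0001
gripper_force: 0.0
```

```bash
python3 key.py
```

```text
tcp [0.54672056 0.12054798 0.00330487] [ 0.47254811 -0.41499197  0.73414635]
key? [550. 187.] [38. 61.] -6 px [377 224] [473 343] uv [-27.  33.] vmin 11.0
[[519.0, 172.0], [561.0, 168.0], [570.0, 182.0], [568.0, 195.0], [582.0, 203.0], [526.0, 208.0]]
```

>>> apply_moves:
  series:
    - [-6,22,0,0,0,0,0]
    - [0,10,0,0,0,0,0]
    - [0,10,0,0,0,0,0]
    - [0,10,0,0,0,0,0]
    - [0,10,0,0,0,0,0]
    - [0,10,0,0,0,0,0]
    - [0,10,0,0,0,0,0]
    - [0,10,0,0,0,0,0]
    - [0,10,0,0,0,0,0]
    - [0,10,0,0,0,0,0]
    - [0,-35,0,0,0,0,0]
    - [0,0,0,0,0,0,0]

```text
time_s: 15.05
position: [0.5528, 0.1975, 0.0033]
tool_rot: [[-1.0, 0.003, -0.0], [0.003, 1.0, -0.0], [0.0, -0.0, -1.0]]
ft_force: [-0.2, -0.3, -0.5]
grip_width: -0.0003
gripper_force: 0.0
```

```bash
python3 key.py
```

```text
tcp [0.55275101 0.19750424 0.00331538] [-0.17433236 -0.25456512 -0.46395415]
key? [550. 265.] [38. 63.] 0 px [379 210] [472 333] uv [ -6. 107.] vmin 85.0
[[519.0, 247.0], [568.0, 246.0], [581.0, 267.0], [581.0, 282.0], [522.0, 282.0]]
key? [532. 306.] [203.  20.] 16 px [470   0] [537 394] uv [-11. 152.] vmin 142.0
[[437.0, 269.0], [614.0, 320.0], [627.0, 343.0], [436.0, 289.0]]
key? [453. 173.] [  7. 106.] -74 px [78  0] [351  84] uv [-124.   46.] vmin -7.0
[[440.0, 225.0], [466.0, 122.0]]
```

The key is on the felt (u -6, v 107, square). The blue tag is next: a straight +y push at x = 630 lands it at about u 76.

>>> apply_moves:
  series:
    - [0,-10,-30,0,0,0,0]
    - [0,0,-30,0,0,0,0]
    - [-11,-51,0,0,0,0,0]
    - [-11,-51,0,0,0,0,0]
    - [-11,-51,0,0,0,0,0]
    - [-11,-51,0,0,0,0,0]
    - [-11,-51,0,0,0,0,0]
    - [-11,-51,0,0,0,0,0]
    - [-11,-51,0,0,0,0,0]
    - [0,-8,0,0,0,0,0]
    - [0,0,30,0,0,0,0]
    - [0,0,30,0,0,0,0]

```text
time_s: 16.6
position: [0.6296, -0.1752, 0.0028]
tool_rot: [[-1.0, 0.0, 0.001], [0.0, 1.0, 0.0], [-0.001, 0.0, -1.0]]
ft_force: [0.1, 0.2, -0.2]
grip_width: 0.0002
gripper_force: 0.0
```

```bash
python3 look.py scene|grep -v key; python3 look.py wrist|grep -v key
```

```text
t 16.6 tcp [ 629.6 -175.2    2.8] yaw(tool y) 89.99 F [ 0.1  0.2 -0.2] w 0.0002
teal xy [ 715. -174.] size [23. 33.] long-axis 64 | tray u,v [  33. -360.] vmin -374
tin xy [ 455. -150.] size [36. 66.] long-axis 19 | tray u,v [-211. -266.] vmin -283
t 16.65 tcp [ 6.292e+02 -1.750e+02  3.000e-01] yaw(tool y) 89.99 F [ 0.4  0.3 -4.7] w -0.0001
blue xy [ 628. -120.] size [37. 41.] long-axis 60 | tray u,v [ -36. -284.] vmin -303
```

>>> apply_moves:
  series:
    - [0,0,-3,0,0,0,0]
    - [0,10,0,0,0,0,0]
    - [0,10,0,0,0,0,0]
    - [0,10,0,0,0,0,0]
    - [0,10,0,0,0,0,0]
    - [0,10,0,0,0,0,0]
    - [0,10,0,0,0,0,0]
    - [0,10,0,0,0,0,0]
    - [0,10,0,0,0,0,0]
    - [0,-25,0,0,0,0,0]
    - [0,0,0,0,0,0,0]

```text
time_s: 18.08
position: [0.6294, -0.1235, 0.0063]
tool_rot: [[-1.0, 0.003, 0.0], [0.003, 1.0, -0.0], [-0.0, -0.0, -1.0]]
ft_force: [0.6, -0.1, 0.3]
grip_width: -0.0
gripper_force: 0.0
```

```bash
python3 look.py wrist|grep -v key
```

```text
t 18.07 tcp [ 629.4 -123.5    6.3] yaw(tool y) 89.83 F [ 0.6 -0.1  0.3] w -0.0
blue xy [629. -70.] size [37. 42.] long-axis 43 | tray u,v [ -22. -236.] vmin -254
```

>>> apply_moves:
  series:
    - [0,18,3,0,0,0,0]
    - [0,10,0,0,0,0,0]
    - [0,10,0,0,0,0,0]
    - [0,10,0,0,0,0,0]
    - [0,10,0,0,0,0,0]
    - [0,10,0,0,0,0,0]
    - [0,10,0,0,0,0,0]
    - [0,10,0,0,0,0,0]
    - [0,10,0,0,0,0,0]
    - [0,10,0,0,0,0,0]
    - [0,10,0,0,0,0,0]
    - [0,10,0,0,0,0,0]

```text
time_s: 19.62
position: [0.6294, 0.0071, 0.0033]
tool_rot: [[-1.0, 0.001, -0.0], [0.001, 1.0, 0.0], [0.0, 0.0, -1.0]]
ft_force: [0.2, -0.4, -0.2]
grip_width: -0.0003
gripper_force: 0.1
```

```bash
python3 look.py wrist|grep -v key;python3 look.py top|grep -v key
```

```text
t 19.62 tcp [629.4   7.1   3.3] yaw(tool y) 89.95 F [ 0.2 -0.4 -0.2] w -0.0003
blue xy [624.  41.] size [28. 40.] long-axis 63 | tray u,v [   4. -128.] vmin -148
t 19.68 tcp [629.3   8.3   3.3] yaw(tool y) 90.0 F [-0.1  1.7 -0.7] w 0.0
teal xy [ 709. -170.] size [31. 33.] long-axis -2 | tray u,v [  28. -355.] vmin -372
tin xy [ 446. -133.] size [45. 59.] long-axis -18 | tray u,v [-214. -246.] vmin -278
```

>>> apply_moves:
  series:
    - [0,10,0,0,0,0,0]
    - [0,10,0,0,0,0,0]
    - [0,10,0,0,0,0,0]
    - [0,10,0,0,0,0,0]
    - [0,10,0,0,0,0,0]
    - [0,10,0,0,0,0,0]
    - [0,10,0,0,0,0,0]
    - [0,10,0,0,0,0,0]
    - [0,10,0,0,0,0,0]
    - [0,10,0,0,0,0,0]
    - [0,-25,0,0,0,0,0]
    - [0,0,0,0,0,0,0]

```text
time_s: 21.22
position: [0.6296, 0.0807, 0.0033]
tool_rot: [[-1.0, 0.002, -0.0], [0.002, 1.0, -0.0], [0.0, -0.0, -1.0]]
ft_force: [0.3, 0.2, -0.3]
grip_width: -0.0001
gripper_force: 0.0
```

```bash
python3 look.py wrist|grep -v key
```

```text
t 21.23 tcp [629.6  80.7   3.3] yaw(tool y) 89.86 F [ 0.3  0.2 -0.3] w -0.0001
blue xy [629. 138.] size [37. 42.] long-axis 32 | tray u,v [ 35. -36.] vmin -54
```

>>> apply_moves:
  series:
    - [0,20,0,0,0,0,0]
    - [0,10,0,0,0,0,0]
    - [0,10,0,0,0,0,0]
    - [0,10,0,0,0,0,0]
    - [0,10,0,0,0,0,0]
    - [0,10,0,0,0,0,0]
    - [0,10,0,0,0,0,0]
    - [0,10,0,0,0,0,0]
    - [0,10,0,0,0,0,0]
    - [0,10,0,0,0,0,0]
    - [0,10,0,0,0,0,0]
    - [0,10,0,0,0,0,0]

```text
time_s: 22.78
position: [0.6296, 0.2121, 0.0033]
tool_rot: [[-1.0, 0.001, 0.0], [0.001, 1.0, 0.0], [-0.0, 0.0, -1.0]]
ft_force: [0.4, -0.8, 0.2]
grip_width: -0.0002
gripper_force: 0.2
```

>>> apply_moves:
  series:
    - [0,10,0,0,0,0,0]
    - [0,10,0,0,0,0,0]
    - [0,10,0,0,0,0,0]
    - [0,10,0,0,0,0,0]
    - [0,-30,0,0,0,0,0]
    - [0,0,0,0,0,0,0]

```text
time_s: 23.52
position: [0.6298, 0.2204, 0.0033]
tool_rot: [[-1.0, 0.003, -0.0], [0.003, 1.0, -0.0], [0.0, -0.0, -1.0]]
ft_force: [0.3, -0.7, -0.1]
grip_width: -0.0003
gripper_force: 0.0
```

```bash
python3 look.py wrist|grep -v key;python3 look.py scene|grep -v key
```

```text
t 23.52 tcp [629.8 220.4   3.3] yaw(tool y) 89.85 F [ 0.3 -0.7 -0.1] w -0.0003
blue xy [629. 283.] size [37. 43.] long-axis 31 | tray u,v [ 75. 104.] vmin 85
t 23.57 tcp [629.8 221.3   3.4] yaw(tool y) 89.88 F [ 0.3 -0.   0.1] w -0.0003
blue xy [643. 281.] size [16. 44.] long-axis -87 | tray u,v [88. 97.] vmin 76
teal xy [ 715. -174.] size [24. 33.] long-axis 60 | tray u,v [  33. -360.] vmin -373
tin xy [ 455. -150.] size [36. 66.] long-axis 19 | tray u,v [-211. -266.] vmin -283
```

The tag is on the felt at u 75, v 104. Now the large tin: a push square to its long face (71.5°) carries it nicely toward the left part of the mouth.

>>> apply_moves:
  series:
    - [0,-10,-30,0,0,0,0]
    - [0,0,-30,0,0,0,0]
    - [22,-43,0,0,0,0,0]
    - [22,-43,0,0,0,0,0]
    - [22,-43,0,0,0,0,0]
    - [22,-43,0,0,0,0,0]
    - [22,-43,0,0,0,0,0]
    - [22,-43,0,0,0,0,0]
    - [22,-43,0,0,0,0,0]
    - [22,-45,0,0,0,0,0]
    - [22,-45,0,0,0,0,0]
    - [0,0,0,0,0,9,0]

```text
time_s: 25.12
position: [0.4309, -0.1817, 0.0635]
tool_rot: [[-0.986, 0.164, 0.001], [0.164, 0.986, -0.001], [-0.001, -0.001, -1.0]]
ft_force: [-0.6, 0.3, 0.3]
grip_width: 0.0001
gripper_force: 0.0
```

>>> apply_moves:
  series:
    - [0,0,0,0,0,9.5,0]
    - [0,0,29,0,0,0,0]
    - [0,0,29,0,0,0,0]
    - [0,0,0,0,0,0,0]

```text
time_s: 25.62
position: [0.431, -0.1786, 0.0043]
tool_rot: [[-0.948, 0.318, -0.003], [0.318, 0.948, 0.002], [0.003, 0.001, -1.0]]
ft_force: [0.5, 0.3, 1.0]
grip_width: 0.0001
gripper_force: 0.0
```

```bash
python3 look.py wrist|grep -v key;python3 look.py top|grep -v key
```

```text
t 25.62 tcp [ 431.  -178.6    4.3] yaw(tool y) 71.47 F [0.5 0.3 1. ] w 0.0001
tin xy [ 444. -134.] size [45. 61.] long-axis -19 | tray u,v [-217. -247.] vmin -274
tin xy [ 351. -110.] size [34. 43.] long-axis 1 | tray u,v [-299. -198.] vmin -219
t 25.68 tcp [ 431.5 -179.     5.3] yaw(tool y) 71.47 F [ 0.3 -0.4  0.4] w -0.0004
blue xy [631. 284.] size [37. 39.] long-axis 89 | tray u,v [ 77. 104.] vmin 85
teal xy [ 709. -169.] size [33. 33.] long-axis 89 | tray u,v [  28. -354.] vmin -372
```

>>> apply_moves:
  series:
    - [0,10,1.5,0,0,0,0]
    - [0,10,0,0,0,0,0]
    - [0,10,0,0,0,0,0]
    - [0,10,0,0,0,0,0]
    - [0,10,0,0,0,0,0]
    - [0,10,0,0,0,0,0]
    - [0,10,0,0,0,0,0]
    - [0,10,0,0,0,0,0]
    - [0,10,0,0,0,0,0]
    - [0,10,0,0,0,0,0]
    - [0,-20,0,0,0,0,0]
    - [0,0,0,0,0,0,0]

```text
time_s: 27.22
position: [0.4567, -0.1037, 0.0038]
tool_rot: [[-0.948, 0.319, -0.0], [0.319, 0.948, 0.0], [0.0, 0.0, -1.0]]
ft_force: [0.2, 0.0, -0.4]
grip_width: -0.0
gripper_force: 0.0
```

```bash
python3 look.py wrist|grep -v key;python3 look.py scene|grep -v key
```

```text
t 27.23 tcp [ 456.7 -103.7    3.8] yaw(tool y) 71.38 F [ 0.2  0.  -0.4] w -0.0
tin xy [472. -49.] size [46. 62.] long-axis -18 | tray u,v [-167. -173.] vmin -198
tin xy [ 352. -106.] size [33. 43.] long-axis 3 | tray u,v [-297. -195.] vmin -215
t 27.27 tcp [ 456.8 -103.4    3.8] yaw(tool y) 71.39 F [-0.8  0.3  0.4] w 0.0002
blue xy [632. 281.] size [39. 48.] long-axis -87 | tray u,v [ 78. 100.] vmin 76
teal xy [ 715. -174.] size [24. 33.] long-axis 60 | tray u,v [  33. -360.] vmin -373
tin xy [493. -65.] size [27. 53.] long-axis 33 | tray u,v [-151. -194.] vmin -209
```

>>> apply_moves:
  series:
    - [2,14,0,0,0,0,0]
    - [0,10,0,0,0,0,0]
    - [0,10,0,0,0,0,0]
    - [0,10,0,0,0,0,0]
    - [0,10,0,0,0,0,0]
    - [0,10,0,0,0,0,0]
    - [0,10,0,0,0,0,0]
    - [0,10,0,0,0,0,0]
    - [0,10,0,0,0,0,0]
    - [0,10,0,0,0,0,0]
    - [0,-20,0,0,0,0,0]
    - [0,0,0,0,0,0,0]

```text
time_s: 28.82
position: [0.4816, -0.0235, 0.0038]
tool_rot: [[-0.948, 0.319, -0.0], [0.319, 0.948, 0.0], [0.0, 0.0, -1.0]]
ft_force: [-0.6, -0.4, 0.1]
grip_width: 0.0001
gripper_force: 0.0
```

```bash
python3 look.py wrist|grep -v key
```

```text
t 28.82 tcp [481.6 -23.5   3.8] yaw(tool y) 71.38 F [-0.6 -0.4  0.1] w 0.0001
tin xy [499.  31.] size [46. 62.] long-axis -19 | tray u,v [-119. -103.] vmin -127
tin xy [361. -87.] size [18. 45.] long-axis -29 | tray u,v [-284. -179.] vmin -201
```

>>> apply_moves:
  series:
    - [-4,15,0,0,0,0,0]
    - [0,10,0,0,0,0,0]
    - [0,10,0,0,0,0,0]
    - [0,10,0,0,0,0,0]
    - [0,10,0,0,0,0,0]
    - [0,10,0,0,0,0,0]
    - [0,10,0,0,0,0,0]
    - [0,-25,0,0,0,0,0]
    - [0,0,0,0,0,0,0]

```text
time_s: 30.0
position: [0.5012, 0.0225, 0.0038]
tool_rot: [[-0.948, 0.32, -0.0], [0.32, 0.948, 0.0], [0.0, -0.0, -1.0]]
ft_force: [-0.1, 0.4, -0.2]
grip_width: -0.0001
gripper_force: 0.0
```

```bash
python3 look.py wrist|grep -v key
```

```text
t 30.0 tcp [501.2  22.5   3.8] yaw(tool y) 71.36 F [-0.1  0.4 -0.2] w -0.0001
tin xy [516.  83.] size [46. 62.] long-axis -18 | tray u,v [-88. -58.] vmin -85
```

>>> apply_moves:
  series:
    - [0,0,0,0,0,-9.2,0]
    - [0,0,0,0,0,-9.3,0]
    - [-23,0,0,0,0,0,0]
    - [0,10,0,0,0,0,0]
    - [0,10,0,0,0,0,0]
    - [0,10,0,0,0,0,0]
    - [0,10,0,0,0,0,0]
    - [0,10,0,0,0,0,0]
    - [0,10,0,0,0,0,0]
    - [0,10,0,0,0,0,0]
    - [0,-28,0,0,0,0,0]
    - [0,0,0,0,0,0,0]

```text
time_s: 31.55
position: [0.5244, 0.0642, 0.0038]
tool_rot: [[-1.0, 0.003, 0.0], [0.003, 1.0, -0.0], [-0.0, -0.0, -1.0]]
ft_force: [-1.0, 0.8, 0.7]
grip_width: 0.0
gripper_force: 0.0
```

```bash
python3 look.py wrist|grep -v key
```

```text
t 31.55 tcp [524.4  64.2   3.8] yaw(tool y) 89.85 F [-1.   0.8  0.7] w 0.0
tin xy [506. 128.] size [46. 61.] long-axis 8 | tray u,v [-85. -12.] vmin -36
```

>>> apply_moves:
  series:
    - [0,0,0,0,0,-6,0]
    - [0,0,0,0,0,-6,0]
    - [2,11,0,0,0,0,0]
    - [0,10,0,0,0,0,0]
    - [0,10,0,0,0,0,0]
    - [0,10,0,0,0,0,0]
    - [0,10,0,0,0,0,0]
    - [0,10,0,0,0,0,0]
    - [0,10,0,0,0,0,0]
    - [0,10,0,0,0,0,0]
    - [0,-28,0,0,0,0,0]
    - [0,0,0,0,0,0,0]

```text
time_s: 33.1
position: [0.5117, 0.1157, 0.0038]
tool_rot: [[-0.979, -0.205, 0.0], [-0.205, 0.979, -0.0], [-0.0, -0.0, -1.0]]
ft_force: [-0.6, 0.7, 0.6]
grip_width: 0.0001
gripper_force: 0.0
```

```bash
python3 look.py wrist|grep -v key; python3 key.py
```

```text
t 33.1 tcp [511.7 115.7   3.8] yaw(tool y) 101.85 F [-0.6  0.7  0.6] w 0.0001
tin xy [494. 179.] size [47. 61.] long-axis 12 | tray u,v [-83.  40.] vmin 16
tcp [0.51138025 0.1162808  0.00379221] [-0.56675963  1.46997098 -0.34621116]
key? [537. 260.] [46. 44.] 90 px [490 331] [559 401] uv [-19. 107.] vmin 84.0
[[516.0, 239.0], [543.0, 239.0], [545.0, 249.0], [529.0, 249.0], [529.0, 255.0], [549.0, 257.0], [549.0, 272.0], [559.0, 283.0], [540.0, 283.0], [516.0, 268.0]]
key? [445. 174.] [ 12. 103.] -71 px [322 154] [559 195] uv [-131.   49.] vmin -2.0
[[435.0, 224.0], [429.0, 222.0], [454.0, 132.0], [463.0, 126.0]]
```

>>> apply_moves:
  series:
    - [3,18,0,0,0,0,0]
    - [0,10,0,0,0,0,0]
    - [0,10,0,0,0,0,0]
    - [0,10,0,0,0,0,0]
    - [0,10,0,0,0,0,0]
    - [0,10,0,0,0,0,0]
    - [0,10,0,0,0,0,0]
    - [0,-30,0,0,0,0,0]
    - [0,-20,-30,0,0,0,0]
    - [0,-30,-40,0,0,0,0]
    - [0,-40,-40,0,0,0,0]
    - [0,0,-40,0,0,0,0]

```text
time_s: 34.7
position: [0.5175, 0.0728, 0.1552]
tool_rot: [[-0.979, -0.204, 0.0], [-0.204, 0.979, -0.0], [-0.0, -0.0, -1.0]]
ft_force: [-0.1, 0.1, -0.1]
grip_width: 0.0002
gripper_force: 0.0
```

```bash
python3 look.py wrist b.png; python3 look.py scene|grep -v key
```

```text
t 34.7 tcp [517.5  72.8 155.2] yaw(tool y) 101.77 F [-0.1  0.1 -0.1] w 0.0002
key20 xy [551. 264.] size [36. 62.] long-axis 0 | tray u,v [ -6. 106.] vmin 82
key28 xy [551. 264.] size [38. 62.] long-axis -1 | tray u,v [ -5. 106.] vmin 82
key36 xy [551. 264.] size [39. 62.] long-axis -1 | tray u,v [ -5. 106.] vmin 82
key44 xy [551. 264.] size [41. 63.] long-axis 0 | tray u,v [ -5. 106.] vmin 82
key50 xy [551. 264.] size [42. 63.] long-axis 1 | tray u,v [ -5. 107.] vmin 81
teal xy [ 711. -164.] size [17. 34.] long-axis 3 | tray u,v [  32. -349.] vmin -361
tin xy [486. 229.] size [47. 60.] long-axis 12 | tray u,v [-78.  90.] vmin 66
t 34.75 tcp [519.3  73.7 160.2] yaw(tool y) 101.83 F [2.2 0.2 5.5] w -0.0001
blue xy [632. 281.] size [39. 48.] long-axis -87 | tray u,v [ 78. 101.] vmin 76
tin xy [506. 215.] size [32. 62.] long-axis 51 | tray u,v [-62.  71.] vmin 58
```

View pics/b.png

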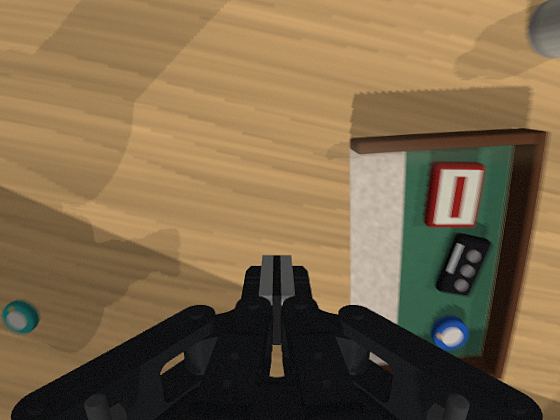

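The wrist view shows all three flat on the green felt: tin (455,195), key (463,264) and tag (450,335), each clear of the white strip. The hand is 155 mm up and clear. I'll let it settle, then hand in.

>>> apply_moves:
  series:
    - [0,0,0,0,0,0,0]
    - [0,0,0,0,0,0,0]
    - [0,0,0,0,0,0,0]

```text
time_s: 35.17
position: [0.5168, 0.0749, 0.1529]
tool_rot: [[-0.978, -0.207, -0.002], [-0.207, 0.978, 0.0], [0.002, 0.001, -1.0]]
ft_force: [-0.3, 0.7, 0.2]
grip_width: -0.0001
gripper_force: 0.0
```

```bash
python3 -c "
from rig import env
print(env.close_job())"
```

```text
the job is handed in; nothing more can be done
None
```

The car key, the blue door tag and the large mint tin were swept in that order and lie flat on the green felt with the hand clear; I handed the job in at about 35 s, after one brief 7 N upward force reading while pushing the key, and no verdict came back.

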